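# Line up a bracket stack with a tapered pin

## Robot

A 6-joint arm with a two-finger parallel gripper is mounted at the origin on the work surface. World frame = base frame: x ahead of the robot, y to its left, z up, the work surface at z = 0. Lengths are in mm, angles in rad, forces in N, time in s.
With the tool pointing down it reaches from about 425 to 925 mm from the base axis. Payload 12.5 kg.
Tool frame: the origin (TCP) lies midway between the tips of the shut fingers; the grasp point (between the pads) lies 19 mm behind it; y points along the fingers, x is the direction in which the jaws open and shut, and the axes are right-handed (so a half turn about y gives the same grasp; the last joint's range is limited). The gripper opens to 85 mm and grips with 20 to 120 N. Pads are 22 mm wide; open, the fingers measure 114 mm over their backs; the gripper's body (76 mm by 85 mm) begins 54 mm behind the grasp point. The pads swing forward as they close: fully open they stand 13 mm farther back than shut.
Start: joints at [-1.298, 0.491, 1.559, -0, 1.092, -0.106], TCP at [231.152, -580.701, 231.327] pointing down, gripper open.
Joint ranges: [-3.1, 3.1], [-0.84, 2.19], [0.05, 2.79], [-1.13, 4.28], [0.06, 2.93], [-2.69, 2.69]. Speed limits (rad/s): [2.22, 2.22, 2.79, 3.14, 3.14, 3.14].

## Interface

Orientations are given as [roll, pitch, yaw] about the fixed x, y, z axes, in that order (R = Rz(yaw) Ry(pitch) Rx(roll)).
In Python, from station import bot, gripper_open, close_gripper, status, eyes, order, nets gives the robot as it stands. Calls block until the motion is done:
- bot.move_to(position, orientation): joint-space move of the TCP to a pose.
- bot.move_l(position, rate=150, rotation=None): straight line of the TCP; rotation=None keeps the orientation; rate is the mean speed in mm/s.
- bot.move_j(angles): joint-space move.
- gripper_open() and close_gripper(grip_force=None): open the fingers fully, or close them until they stop; grip_force is the grip in N (None keeps the last).
- bot.hold(seconds).
- bot.inverse_kinematics(position, orientation): joint angles nearest the present ones, or None.
- status.sense(): the state.
- eyes.read_camera(name): name is "scene" or "top" or "wrist"; returns the picture (420x560x3 uint8, red, green, blue); there is no depth.
- eyes.camera_info(name): a dict with "vertical_fov" (degrees; the focal length in pixels is half the picture's height over the tangent of half this angle, whatever the lens; pixels are square), "cx", "cy" (the principal point, pixels), "eye" and "attitude" of the camera in the world. Camera axes: x right, y down, z forward; pixel columns grow to the right and rows downward; lengths in mm; the calibration is good to about 2 mm. A picture is of the moment at which its call begins: read the wrist's pose just before it. camera_info takes no time and is no camera call; for the wrist camera it gives the pose at the moment of the call.
A pose or a line that the arm cannot do raises bot.Unreachable and nothing moves.
- order.finish_job(): hands the job in, once; it reports no verdict.
Trained networks look in the newest picture that a camera, given by its name, has taken for a name from the list of things; names that differ only in an ending like _2 or _b are one class to them, and where a whole thing is asked for, a point or a joint stands for the part that bears it (a point fixed in the world has none). Each returns a list of dicts, best first, with "conf" (0 to 1); they miss things now and then, are a little off and sometimes report something else, mostly with a low value. They report only what shows in the picture. A call takes as long as a camera call. They do not tell look-alikes from the thing itself.
- nets.cut_out(camera, label): "pixels" (420x560 bool, what is visible of it) and "rect" ([left, top, width, height] in pixels, round what is visible of it).
- nets.landmark_of(camera, label): "point" ([column, row] in pixels: a listed point, or the origin of a listed thing).
The state is a dict: "time": time; "joints": joint angles; "dq": joint speeds; "joint_torque": joint torques, N m; "position": TCP position; "eef_rot": TCP orientation; "ft_force": force on the tool from outside, world axes, zero at the start; "moment": the same for the moment, N m; "opening": finger opening in mm.
Only numpy, scipy, OpenCV 4.12 (cv2) and the standard library are available. Lean on these libraries where they do the work, as an engineer would, in place of code of your own. Each camera call takes 0.05 s, during which the arm holds its last target.

## Task

The loose brass disc inside the blue bracket stack has slipped out of line. Take the tapered pin with the red handle from the rack, feel with its nose through the top plate for the disc's hole and work the pin gently down, without forcing it, so that it draws the disc into line and goes fully home through all three holes, its collar flat on the top plate. Let go of it there, standing upright, and leave everything else where it is.

Things in the scene. Friction and masses are not known exactly. Their poses are not given: they have to be found in the camera images.
- pin_grip (a point): Centre of the red handle of the tapered pin (the only red handle in the rack): 24 x 24 mm, 44 mm tall, sides square to this point's x and y; z up along the pin. Loose, about 0.22 kg. Below it a dark collar, 34 mm across, 6 mm thick, then the steel pin, 54 mm long. It starts nose down in one of the rack's three holes, collar resting on the rack's top.
- pin_collar (a point): Centre of that collar's underside, 28 mm below pin_grip along the pin. Below it: a straight shank 22 mm in diameter and 22 mm long, a taper 18 mm long down to 8 mm, and a straight nose 8 mm in diameter and 14 mm long with a 0.5 mm bevel.
- pin_nose (a point): Centre of the flat end of the pin's nose, 54 mm below pin_collar, 82 mm below pin_grip.
- stack_hole (a point): Centre of the top plate's hole at its upper face, 60 mm above the table; axes those of the bracket, z up. The stack is fixed, 120 x 110 mm, bolt heads 5 mm high near the corners. From the top: steel plate 12 mm; brass disc; blue block 36 mm high standing on the table. All have a 24 mm through hole; plate and block are fixed and in line with each other.
- disc_level (a point): Point on the axis of the two fixed holes, at the height of the disc's upper face, 47 mm above the table, 13 mm below stack_hole; not the disc's own centre. The brass disc is 72 mm across, 10 mm thick, 1 mm of air above and below. It starts with its hole 10 to 11.4 mm off this axis in any direction; its place is not reported and shows only as brass in the top hole.
- stack: The bracket stack, origin at the centre of its underside. Its disc stays level, slides any way horizontally against 2 to 5 N of friction and stays put. A nose set down on the axis lands on the disc; about 6 mm off it, on the right side, it drops into the disc's hole; carried back to the axis it drags the disc, and the taper does the rest. Over 40 N between pin and stack is forcing it.
- rack: Wooden pin rack fixed to the table, 70 x 190 x 60 mm high, origin at the centre of its underside; three square holes 27 mm wide in a row along its y, at y = -60, 0 and 60 mm. Holds the tapered pin and two straight ones in any order.
- dowel_a_grip (a point): Centre of the yellow square handle (24 x 24 x 44 mm) of a straight pin in the rack; leave it there.
- dowel_b_grip (a point): Centre of the black square handle (24 x 24 x 44 mm) of a straight pin in the rack; leave it there.
- can: Grease can, 56 mm across, 80 mm high, origin at the centre of its underside; not needed.
- spare: Spare brass disc lying on the table, 72 mm across, 10 mm thick, with a 24 mm hole, origin at the centre of its underside; not needed.
- file: Flat file with an orange handle, 220 mm long, lying on the table; not needed.
- wrench: Steel wrench lying on the table; not needed.
There are look-alikes about, which are no part of the job. What is shaped like the part that bears pin_grip but purple is not meant.

How it is judged (in metres and radians):
On the way:
1. The tapered pin is lifted clear of the rack (height (world z) of pin_nose above 0.065 m), for 0.1 s.
At the end, for the whole second after the job is handed in: The tapered pin stands in the bracket stack through all three holes, its collar within 2 mm of the top plate and within 3 mm of the hole's centre, upright to 0.05 rad, at rest and released (horizontal distance between pin_collar and stack_hole below 0.003 m and z of pin_collar in the frame of stack_hole below 0.002 m and angle between pin_grip's own z axis and vertical below 0.05 rad and linear speed of pin below 0.02 m/s and contact force between the fingers and pin below 0.1 N); the robot touches nothing.
It fails at once if The pin is forced: more than 40 N between pin and bracket stack (its disc included) (contact force between pin and stack above 40 N).
It fails at once if A straight pin is pulled or knocked by more than 20 mm (distance of any of dowel_a_grip, dowel_b_grip from where it was at the start of the episode above 0.02 m).
It fails at once if The can, spare disc, file or wrench is moved more than 30 mm (distance of any of can, spare, file, wrench from where it was at the start of the episode above 0.03 m).
It also fails if it takes over 51 s, if anything falls off the work surface, if the arm or the gripper's body presses on something with over 40 N, if the wrist force passes 120 N, or if a joint passes its speed limit or range.

## Working session

There is one attempt and no reset: what is moved stays moved. The work goes in short steps, each a Python script; the robot and the scene stay as the last script left them, time stands still between calls to the robot, and variables do not carry over. Pictures are saved under pics/ and viewed, and the job is handed in when it is done.

```bash
ls; mkdir -p pics; cat > look.py <<'E'
import cv2,numpy as np
from station import *
def snap(c,fn):
    im=eyes.read_camera(c); cv2.imwrite('pics/'+fn,cv2.cvtColor(im,cv2.COLOR_RGB2BGR)); return im
E
python3 - <<'E'
from look import *
for c in ("scene","top"):
    snap(c,c+"0.png"); print(c,eyes.camera_info(c))
    for l in ("pin_grip","stack_hole","dowel_a_grip","dowel_b_grip","rack","stack"):
        print(l,[(d['point'],d['conf']) for d in nets.landmark_of(c,l)])
print(status.sense()); print(eyes.camera_info("wrist"))
E
```

```text
pics
scene {'vertical_fov': 55.24742259981348, 'cx': 274.9981427638913, 'cy': 209.52526258313003, 'eye': array([1095.42919003,  411.41977142,  636.68632012]), 'attitude': array([-2.27817812, -0.02241654,  2.38005768])}
pin_grip [([399.8, 232.7], 0.93), ([378.4, 250.2], 0.69), ([185.2, 172.3], 0.62), ([344.8, 221.9], 0.58)]
stack_hole [([290.6, 186.7], 0.74), ([273.8, 288.9], 0.43)]
dowel_a_grip [([398.9, 271.1], 0.94)]
dowel_b_grip [([427.0, 294.9], 0.91)]
rack [([188.3, 225.0], 0.71), ([394.7, 300.1], 0.68)]
stack [([292.9, 203.8], 0.82)]
top {'vertical_fov': 44.304973706149106, 'cx': 275.49485127590884, 'cy': 210.1150279706114, 'eye': array([ 489.40631132,  -69.97300074, 1259.60700706]), 'attitude': array([-3.01429816,  0.00843524, -1.56297283])}
pin_grip [([173.0, 276.3], 0.78), ([172.5, 236.6], 0.73), ([213.7, 240.9], 0.7)]
stack_hole [([291.1, 259.4], 0.89)]
dowel_a_grip [([156.5, 233.4], 0.7), ([146.4, 230.4], 0.63)]
dowel_b_grip [([122.3, 222.8], 0.58)]
rack [([158.9, 231.3], 0.89)]
stack [([294.2, 258.3], 0.58)]
{'time': 0.7, 'joints': array([-1.29762780e+00,  4.90866096e-01,  1.55890678e+00, -6.34888191e-06,
        1.09171598e+00, -1.05581902e-01]), 'dq': array([ 0.00266318, -0.00086545, -0.00051917,  0.00345401, -0.00068412,
        0.00042157]), 'joint_torque': array([-2.83700443e-03, -6.18137169e+01, -2.61810225e+01, -2.71882254e-04,
        3.50976970e-04, -1.76207959e-05]), 'position': array([ 231.13209088, -580.69960925,  231.34567668]), 'eef_rot': array([-1.57081287e+00, -1.02624159e-04, -1.19204297e+00]), 'ft_force': array([-0.30723515, -0.56049589,  0.5536045 ]), 'moment': array([-0.0373906 ,  0.00666664,  0.03296984]), 'opening': 85.56615051773629}
{'vertical_fov': 64.61747207800848, 'cx': 277.2147231317608, 'cy': 202.7860756377652, 'eye': array([ 294.45182308, -555.63595309,  373.00947948]), 'attitude': array([ 2.86634092e+00, -9.23053389e-04, -1.19222668e+00])}
```

View pics/scene0.png

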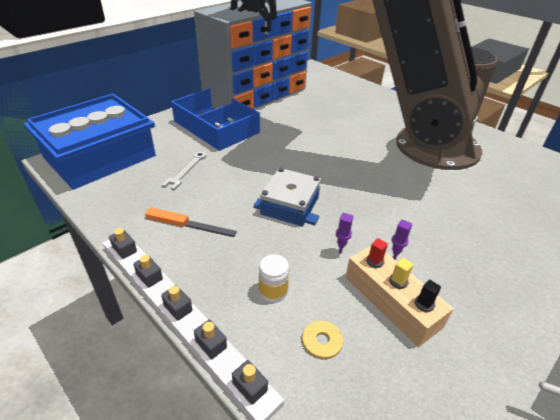

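View pics/top0.png

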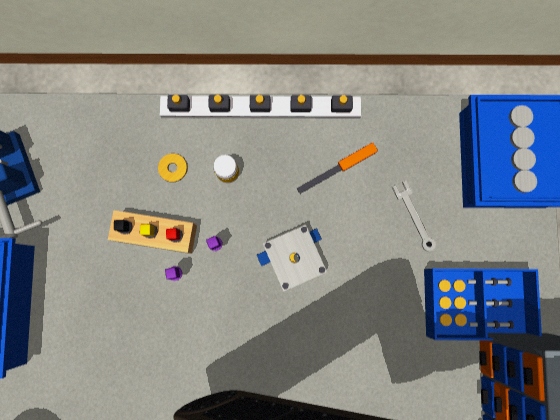

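```bash
cat >> look.py <<'E'
from scipy.spatial.transform import Rotation as Ro
def ray(info,uv):
    f=210/np.tan(np.radians(info['vertical_fov'])/2)
    d=np.array([(uv[0]-info['cx'])/f,(uv[1]-info['cy'])/f,1.])
    return info['eye'],Ro.from_euler('xyz',info['attitude']).as_matrix()@d
def atz(info,uv,z):
    e,d=ray(info,uv); return (e+d*(z-e[2])/d[2])[:2]
def proj(info,P):
    f=210/np.tan(np.radians(info['vertical_fov'])/2)
    p=Ro.from_euler('xyz',info['attitude']).as_matrix().T@(np.array(P,float)-info['eye'])
    return p[:2]/p[2]*f+[info['cx'],info['cy']]
def tri(obs):
    A=np.zeros((3,3));b=np.zeros(3)
    for i,uv in obs:
        e,d=ray(i,uv);d=d/np.linalg.norm(d);M=np.eye(3)-np.outer(d,d);A+=M;b+=M@e
    return np.linalg.solve(A,b)
E
python3 - <<'E'
from look import *
t=eyes.camera_info("top");s=eyes.camera_info("scene")
print(tri([(t,(172.5,236.6)),(s,(378.4,250.2))]), atz(t,(172.5,236.6),88),atz(s,(378.4,250.2),88))
print('hole',tri([(t,(291.1,259.4)),(s,(290.6,186.7))]),atz(t,(291.1,259.4),60),atz(s,(290.6,186.7),60))
for n,uv,uv2 in (('y',(147,230),(399,271)),('b',(122.3,223),(427,295))): print(n,atz(t,uv,88),atz(s,uv2,88))
eyes.read_camera("top")
for l in ("rack","stack"):
    r=nets.cut_out("top",l)[0]
    q=cv2.minAreaRect(np.argwhere(r['pixels'])[:,::-1].astype(np.float32)); bp=cv2.boxPoints(q)
    print(l,q,[atz(t,p,60) for p in bp])
E
```

```text
[577.88719015 173.90917481  87.08037666] [576.84996044 175.32377033] [579.97500264 172.86403515]
hole [531.59594923 -99.76892491  59.36895989] [528.04320077 -95.69210509] [ 535.53982788 -103.44360824]
y [591.52312759 234.15507067] [595.42611452 228.53498932]
b [607.18897415 291.43505823] [606.07164552 291.11769185]
rack ((151.8672637939453, 231.7352294921875), (86.19831848144531, 30.73366355895996), 9.211027145385742) [array([569.88003892, 334.3699444 ]), array([641.3259228, 326.2996888]), array([610.1266865 , 125.08457989]), array([539.25254425, 134.60053212])]
stack ((293.7216796875, 258.1237487792969), (52.18880081176758, 65.99750518798828), 66.03751373291016) [array([554.49977231,  -6.99265272]), array([ 618.10316741, -147.1535862 ]), array([ 507.71803554, -195.9020262 ]), array([445.48494234, -57.14326816])]
```

```bash
python3 - <<'E'
from look import *
R=-np.pi/2
for y in (-0.2,np.pi-0.2,-0.45,1.1):
    for p in ((578,174,250),(531,-100,250)):print(y,p,bot.inverse_kinematics(p,[R,0,y]))
bot.move_to([531,-100,260],[R,0,-0.2])
i=eyes.camera_info("wrist");snap("wrist","w_stack.png");print(i,status.sense()['time'])
print([(d['point'],d['conf'],atz(i,d['point'],60)) for d in nets.landmark_of("wrist","stack_hole")])
bot.move_to([578,174,260],[R,0,-0.2])
i=eyes.camera_info("wrist");snap("wrist","w_pin.png");print(i,status.sense()['time'])
for l in ("pin_grip","dowel_a_grip","dowel_b_grip"):print(l,[(d['point'],d['conf'],atz(i,d['point'],88)) for d in nets.landmark_of("wrist",l)])
E
```

```text
-0.2 (578, 174, 250) [0.18301661 0.44256795 1.59018339 0.         1.10884132 0.38301661]
-0.2 (531, -100, 250) [-0.30840973  0.35090025  1.74264834  0.          1.04804407 -0.10840973]
2.941592653589793 (578, 174, 250) None
2.941592653589793 (531, -100, 250) None
-0.45 (578, 174, 250) [0.18301661 0.44256795 1.59018339 0.         1.10884132 0.63301661]
-0.45 (531, -100, 250) [-0.30840973  0.35090025  1.74264834  0.          1.04804407  0.14159027]
1.1 (578, 174, 250) [ 0.18301661  0.44256795  1.59018339  0.          1.10884132 -0.91698339]
1.1 (531, -100, 250) [-0.30840973  0.35090025  1.74264834  0.          1.04804407 -1.40840973]
{'vertical_fov': 64.61747207800848, 'cx': 277.2147231317608, 'cy': 202.7860756377652, 'eye': array([544.11233303, -33.7275469 , 401.57616871]), 'attitude': array([ 2.86569599e+00, -1.47642138e-04, -2.01490322e-01])} 2.9417
[([279.0, 175.2], 0.62, array([532.62793075, -99.52075952])), ([282.6, 179.6], 0.57, array([ 535.39487983, -104.86651879]))]
{'vertical_fov': 64.61747207800848, 'cx': 277.2147231317608, 'cy': 202.7860756377652, 'eye': array([591.2173257 , 240.03449945, 401.62732149]), 'attitude': array([ 2.86548820e+00, -1.94745706e-04, -2.00935978e-01])} 4.1167
pin_grip [([198.8, 199.1], 0.94, array([499.10503982, 171.93825203])), ([281.0, 266.4], 0.9, array([563.69376143,  84.91449028])), ([282.5, 180.5], 0.65, array([582.98356076, 173.79481739]))]
dowel_a_grip [([276.9, 120.0], 0.79, array([589.00412126, 230.30841874]))]
dowel_b_grip [([277.6, 49.4], 0.91, array([601.48848755, 288.47965013]))]
```

View pics/w_stack.png

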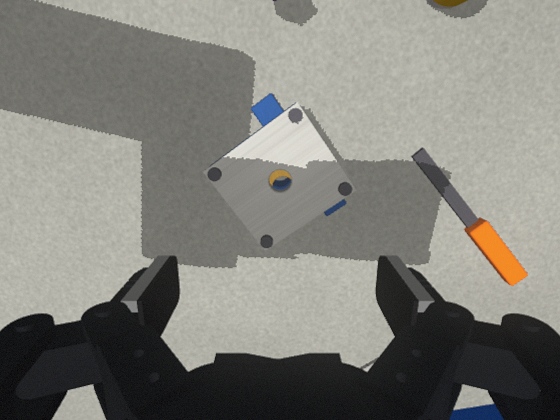

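View pics/w_pin.png

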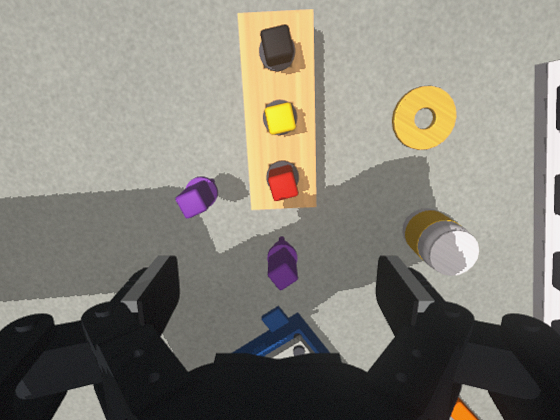

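```bash
python3 - <<'E'
import cv2,numpy as np
a=cv2.imread('pics/w_pin.png')[150:220,240:330];b=cv2.imread('pics/w_stack.png')[150:220,240:330]
cv2.imwrite('pics/z1.png',np.vstack([cv2.resize(x,None,fx=4.2,fy=4.2,interpolation=cv2.INTER_CUBIC) for x in (a,b)]))
E
```

```text
(no output)
```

View pics/z1.png

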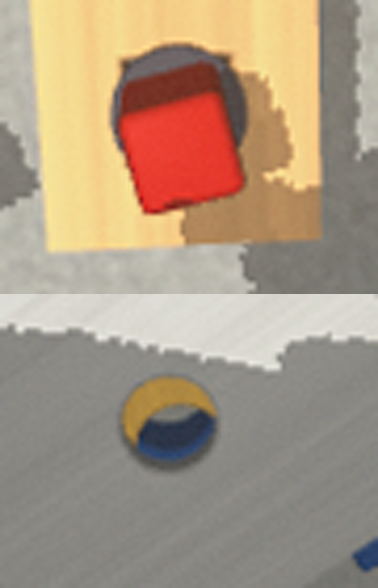

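```bash
python3 - <<'E'
from look import *
t=eyes.camera_info("top");s=eyes.camera_info("scene");w=eyes.camera_info("wrist")
print('p1',tri([(t,(173,276.3)),(s,(399.8,232.7)),(w,(198.8,199.1))]))
print('p2',tri([(t,(213.7,240.9)),(s,(344.8,221.9)),(w,(281,266.4))]))
print('r',tri([(t,(172.5,236.6)),(s,(378.4,250.2)),(w,(282.5,180.5))]))
im=cv2.imread('pics/w_pin.png');hsv=cv2.cvtColor(im,cv2.COLOR_BGR2HSV)
m=((hsv[...,0]<8)|(hsv[...,0]>172))&(hsv[...,1]>160)&(hsv[...,2]>150);m[:150]=0;m[220:]=0
q=cv2.minAreaRect(np.argwhere(m)[:,::-1].astype(np.float32));print(q,[atz(w,p,110) for p in cv2.boxPoints(q)],atz(w,q[0],110))
E
```

```text
p1 [491.60869397 169.95933308  73.84136205]
p2 [565.73782503  81.77157025  88.23991076]
r [580.17530393 174.01161685  88.6096334 ]
((282.6470947265625, 186.0882568359375), (24.738632202148438, 25.46623992919922), 75.96376037597656) [array([571.00168669, 183.91380125]), array([593.68627654, 184.96868278]), array([594.86121298, 162.23925857]), array([571.71920203, 161.04397782])] [582.84189266 173.15788894]
```

```bash
python3 - <<'E'
from look import *
bot.move_to([582,173.5,160],[-np.pi/2,0,0.045])
w=eyes.camera_info("wrist");snap("wrist","w_pin2.png")
im=cv2.imread('pics/w_pin2.png');hsv=cv2.cvtColor(im,cv2.COLOR_BGR2HSV)
m=((hsv[...,0]<8)|(hsv[...,0]>172))&(hsv[...,1]>160)&(hsv[...,2]>150)
m=cv2.morphologyEx(m.astype(np.uint8),cv2.MORPH_OPEN,np.ones((5,5)))
q=cv2.minAreaRect(np.argwhere(m)[:,::-1].astype(np.float32));print(q,[atz(w,p,110) for p in cv2.boxPoints(q)],atz(w,q[0],110))
print(status.sense()['time'],status.sense()['position'],status.sense()['eef_rot'])
E
```

```text
((278.0, 222.0), (32.0, 36.0), 90.0) [array([570.97276874, 184.67535751]), array([592.67952309, 185.58405062]), array([593.86339287, 164.92389219]), array([571.54623413, 163.98961214])] [582.25939613 174.93654954]
4.8 [582.97149449 173.40171219 161.71369347] [-1.57048398 -0.00219876  0.04235527]
```

View pics/w_pin2.png

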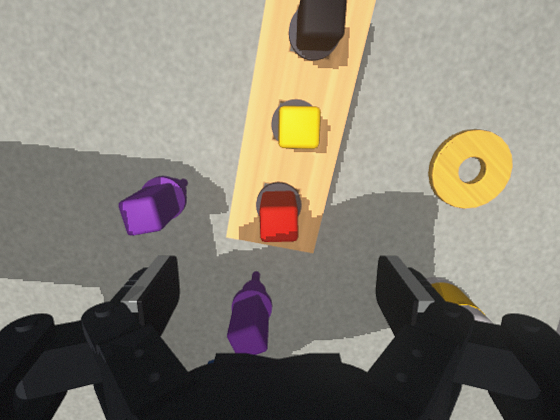

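```bash
python3 - <<'E'
from look import *
bot.move_l([582.2,174.3,72],rate=120)
bot.hold(0.3)
f0=status.sense();print(f0['position'],f0['ft_force'])
close_gripper(70)
s=status.sense();print(s['position'],s['ft_force'],s['opening'],s['time'])
bot.move_l([582.2,174.3,90],rate=60)
bot.hold(0.2);s=status.sense();print(s['position'],s['ft_force'],s['opening'],s['time'])
E
python3 - <<'E'
from look import *
snap("scene","s1.png")
E
```

```text
[582.35033687 174.32058507  72.47823344] [ 0.10827433  0.3000773  -0.14019516]
[582.22525444 174.31909566  72.10935161] [-0.14007679  0.35033804  2.95127406] 23.38052298209334 6.5667
[582.05767511 174.29125419  89.75437045] [-0.32093826 -0.59871312 -1.89929809] 23.293165499156608 7.2167
```

View pics/s1.png

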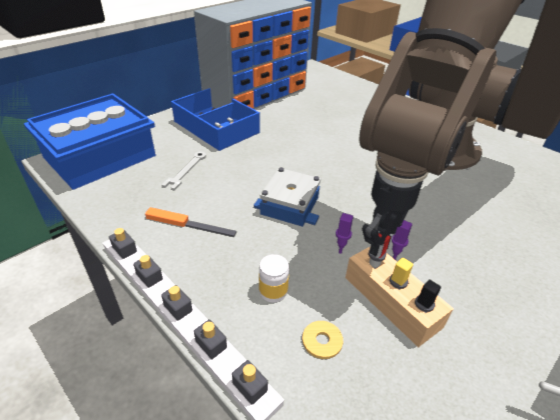

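```bash
python3 - <<'E'
from look import *
R=-np.pi/2
bot.move_l([582.2,174.3,205],rate=200)
bot.move_to([537,-172,205],[R,0,0.045])
bot.move_l([537,-172,150],rate=120)
bot.hold(0.3)
w=eyes.camera_info("wrist");snap("wrist","w_h.png");print(w)
d=nets.landmark_of("wrist","stack_hole");print([(x['point'],x['conf'],atz(w,x['point'],60)) for x in d])
t=eyes.camera_info("top");
s=status.sense();print(s['position'],s['eef_rot'],s['ft_force'],s['opening'],s['time'])
im=cv2.imread('pics/w_h.png');c=proj(w,(533,-104,60));print(c)
x,y=int(c[0])-35,int(c[1])-25
print(x,y);cv2.imwrite('pics/w_hz.png',cv2.resize(im[max(y,0):y+50,x:x+70],None,fx=11,fy=11,interpolation=cv2.INTER_CUBIC))
im=cv2.imread('pics/top0.png');cv2.imwrite('pics/t_hz.png',cv2.resize(im[244:274,275:315],None,fx=16,fy=16,interpolation=cv2.INTER_CUBIC))
E
```

```text
{'vertical_fov': 64.61747207800848, 'cx': 277.2147231317608, 'cy': 202.7860756377652, 'eye': array([ 533.32107579, -103.66822806,  292.20328887]), 'attitude': array([ 2.86532169e+00, -8.82946520e-04,  4.47716096e-02])}
[([275.8, 109.7], 0.7, array([ 532.60517273, -104.39038076]))]
[ 537.06760134 -172.07493389  150.31633893] [-1.57105914e+00 -4.90397381e-04  4.49351794e-02] [ 1.52482887 -0.34475197 -3.49300528] 23.258814396378636 10.3167
[276.41140693 109.12544829]
241 84
```

View pics/w_h.png

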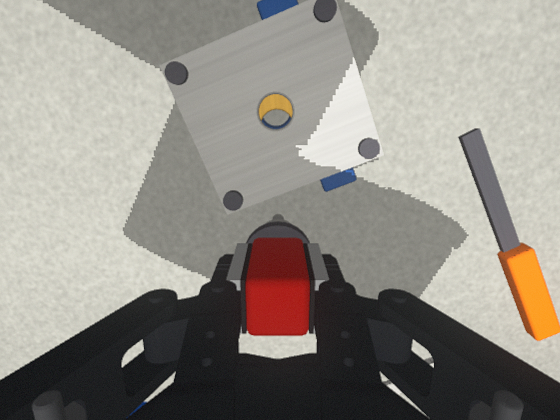

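View pics/w_hz.png

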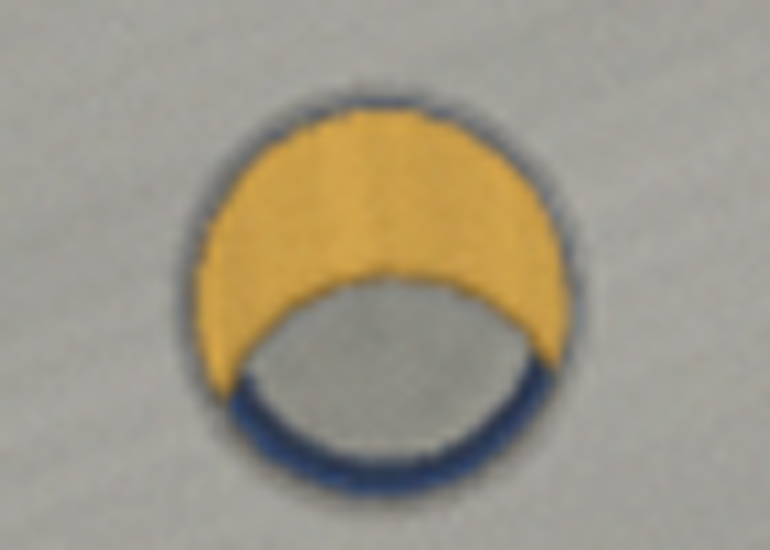

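View pics/t_hz.png

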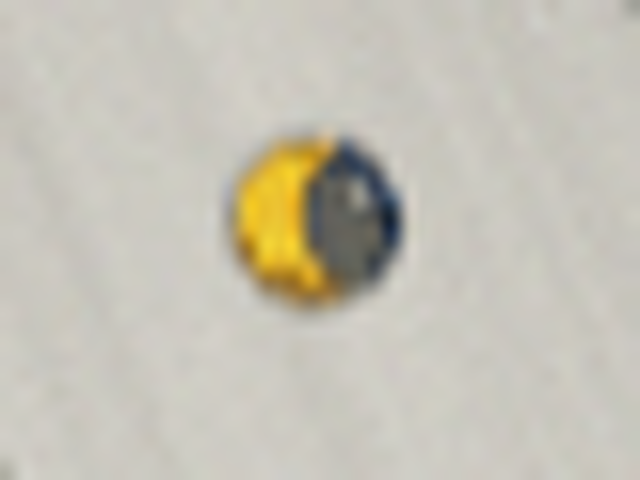

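```bash
python3 - <<'E'
from look import *
from scipy.optimize import least_squares
w=eyes.camera_info("wrist")
u=lambda p:((p[0]+.5)/11-.5+241,(p[1]+.5)/11-.5+84)
def fit(ps,z):
    P=np.array([atz(w,u(p),z) for p in ps])
    r=least_squares(lambda c:np.hypot(*(P-c).T)-12,P.mean(0)-[0,5]);return r.x,r.fun
rim=[(181,300),(583,300),(381,85),(381,508),(240,155),(525,155)]
print('rim',fit(rim,60))
print('blk',fit([(381,460+35),(250,420),(535,395)],60-12))
print('disc',fit([(390,273),(300,305),(480,300),(250,360),(530,350)],47))
E
```

```text
rim (array([ 532.16399729, -105.05449523]), array([0.31538351, 0.2894452 , 0.43672796, 0.50819035, 0.03103167,
       0.07510808]))
blk (array([ 537.21900094, -122.78594598]), array([-4.90917981,  4.52381332,  1.12517999]))
disc (array([ 533.34253482, -115.83869045]), array([ 0.37826188,  0.03307195,  0.05525942, -0.35396099, -0.37574072]))
```

```bash
python3 - <<'E'
from look import *
w=eyes.camera_info("wrist");p=np.array([537.07,-172.07,150.3]);zt=np.array([-.045,.999,0])
for n,off,dz in (('nose far',4,-66),('nose far -12',4,-54),('collar far bottom',17,-12),('collar far top',17,-6),('handle top far',12,38),('handle top near',-12,38),('handle bot far',12,-6)):
    print(n,proj(w,p+zt*off+[0,0,dz]))
im=cv2.imread('pics/w_h.png');cv2.imwrite('pics/w_hn.png',cv2.resize(im[205:345,215:345],None,fx=4.2,fy=4.2,interpolation=cv2.INTER_CUBIC))
E
```

```text
nose far [278.16559233 211.08097025]
nose far -12 [278.22885565 216.82294852]
collar far bottom [278.54042827 218.46130889]
collar far top [278.59599392 222.51958078]
handle top far [279.15682678 277.99941028]
handle top near [279.07194675 336.96468873]
handle bot far [278.5871829  232.49237443]
```

View pics/w_hn.png

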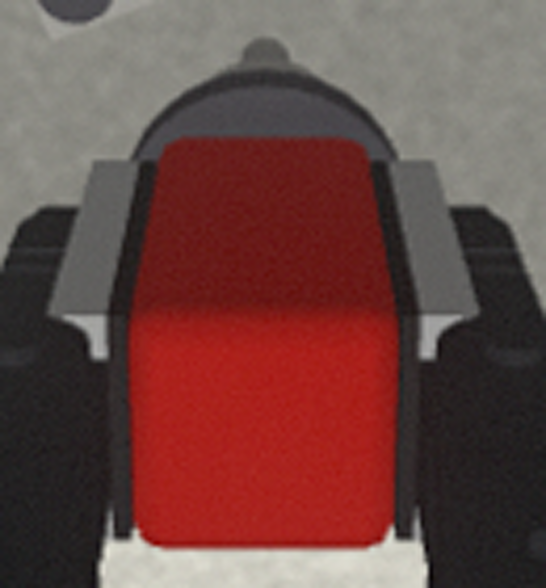

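```bash
python3 - <<'E'
from look import *
t=eyes.camera_info("top");print(atz(t,(294.35,257.15),60))
eyes.read_camera("scene");s=eyes.camera_info("scene")
im=snap("scene","s2.png")
cv2.imwrite('pics/s2z.png',cv2.resize(cv2.imread('pics/s2.png')[165:225,250:330],None,fx=8,fy=8,interpolation=cv2.INTER_CUBIC))
E
```

```text
[ 533.29224987 -103.19968839]
```

View pics/s2z.png

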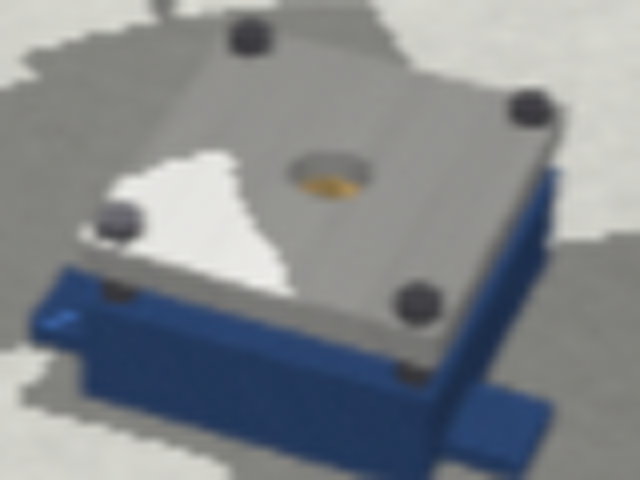

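```bash
cat > feel.py <<'E'
from look import *
def F(n=3):
    a=[]
    for _ in range(n): a.append(status.sense()['ft_force']); 
    return np.mean(a,0)
def step(p,rate=40):
    bot.move_l(list(p),rate=rate); s=status.sense(); return s
E
python3 - <<'E'
from feel import *
bot.move_l([533.4,-108.8,150],rate=150); bot.hold(0.3)
f0=status.sense()['ft_force'];np.save('f0.npy',f0);print(f0)
bot.move_l([533.4,-108.8,128],rate=60)
for z in np.arange(126,107.5,-2):
    s=step([533.4,-108.8,z],20);d=s['ft_force']-f0
    print(z,s['position'].round(2),d.round(1),round(s['time'],2))
    if np.linalg.norm(d)>6: 
        print('contact');break
snap("wrist","w_d.png")
E
```

```text
[ 0.44221738  0.15199605 -2.58571459]
126.0 [ 533.46 -108.8   126.1 ] [-0.9  0.4  0.5] 12.06
124.0 [ 533.35 -108.77  123.95] [ 0.5 -0.1  0.3] 12.31
122.0 [ 533.35 -108.79  121.88] [ 0.4 -0.8 -0.8] 12.56
120.0 [ 533.33 -108.78  119.85] [-0.2 -0.8 -0.5] 12.81
118.0 [ 533.32 -108.79  117.86] [-0.3  0.  -0.4] 13.06
116.0 [ 533.34 -108.78  115.88] [-1.6  0.  -0.6] 13.31
114.0 [ 533.35 -108.79  113.86] [-0.6  0.2  0.1] 13.56
112.0 [ 533.35 -108.79  111.88] [-0.  -0.6 -0.3] 13.81
110.0 [ 533.32 -108.77  109.86] [0.2 0.2 0.6] 14.06
108.0 [ 533.35 -108.81  107.9 ] [-0.3  0.2 -0.4] 14.31
```

View pics/w_d.png

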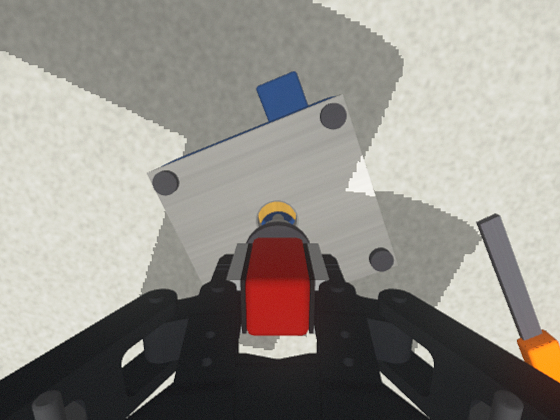

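```bash
python3 - <<'E'
from feel import *
f0=np.load('f0.npy');a=np.array([533.4,-108.8]);b=np.array([532.8,-103.3])
for k in np.linspace(0,1,5)[1:]:
    p=a+(b-a)*k; s=step([*p,108],20);print(s['position'].round(2),(s['ft_force']-f0).round(1),round(s['time'],2))
for z in np.arange(105,87,-3):
    s=step([*b,z],20);d=s['ft_force']-f0
    print(z,s['position'].round(2),d.round(1),round(s['time'],2))
    if np.linalg.norm(d)>14: print('contact');break
E
```

```text
[ 533.27 -107.34  108.06] [-0.2  0.3 -0.5] 14.61
[ 533.1  -105.97  108.  ] [ 0.  -0.5  0.1] 14.86
[ 533.   -104.83  108.02] [-0.4 -2.5 -0.3] 15.11
[ 532.81 -103.32  108.01] [-1.3 -2.4  0.6] 15.36
105 [ 532.94 -103.36  104.83] [ 1.2 -2.6 -1.2] 15.66
102 [ 532.8  -103.28  101.79] [ 0.3 -2.8 -1.2] 15.96
99 [ 532.75 -103.28   98.83] [ 0.1 -2.3 -0.9] 16.26
96 [ 532.85 -103.31   95.89] [ 0.6 -2.9 -0.5] 16.56
93 [ 532.79 -103.27   92.82] [ 1.  -3.4  0.5] 16.86
90 [ 532.71 -103.25   89.79] [ 1.4 -3.5  0. ] 17.16
```

```bash
python3 - <<'E'
from feel import *
f0=np.load('f0.npy');b=np.array([532.8,-103.3]);z=90;log=[]
while z>72.4:
    z-=1; s=step([*b,z],15);d=s['ft_force']-f0
    print(z,b.round(2),s['position'].round(2),d.round(1),s['moment'].round(2),round(s['time'],2))
    if abs(d[2])>9 and z<75: print('seated?');break
    if np.linalg.norm(d)>18: print('contact');break
    l=np.hypot(*d[:2])
    if l>6: b=b+d[:2]/l*min(0.3,0.04*l)
np.save('b.npy',[*b,z])
E
```

```text
89 [ 532.8 -103.3] [ 532.73 -103.29   88.94] [ 0.8 -3.   1.1] [-0.58 -0.17  0.05] 17.41
88 [ 532.8 -103.3] [ 532.77 -103.28   87.96] [-0.1 -2.7  0.9] [-0.63 -0.19 -0.02] 17.66
87 [ 532.8 -103.3] [ 532.78 -103.31   86.93] [ 0.3 -3.8  2.4] [-0.6  -0.14  0.01] 17.91
86 [ 532.8 -103.3] [ 532.76 -103.28   85.9 ] [ 0.8 -2.8  1.8] [-0.58 -0.14 -0.01] 18.16
85 [ 532.8 -103.3] [ 532.76 -103.29   84.91] [ 1.1 -3.9  1.7] [-0.62 -0.11 -0.05] 18.41
84 [ 532.8 -103.3] [ 532.76 -103.27   83.94] [ 0.2 -3.5  1.6] [-0.47 -0.11  0.02] 18.66
83 [ 532.8 -103.3] [ 532.75 -103.28   82.89] [-0.1 -2.7  2. ] [-0.6  -0.09 -0.  ] 18.91
82 [ 532.8 -103.3] [ 532.78 -103.3    81.93] [-0.5 -3.6  2.5] [-0.55 -0.06 -0.01] 19.16
81 [ 532.8 -103.3] [ 532.77 -103.29   80.91] [ 0.1 -3.   1.6] [-0.61 -0.07 -0.01] 19.41
80 [ 532.8 -103.3] [ 532.72 -103.24   79.72] [ 0.9 -3.8 -0.3] [-0.65 -0.21  0.  ] 19.66
79 [ 532.8 -103.3] [ 532.69 -103.26   78.84] [ 0.3 -3.7 -0.9] [-0.57 -0.08  0.01] 19.91
78 [ 532.8 -103.3] [ 532.72 -103.28   77.91] [-0.  -2.7 -0.8] [-0.63 -0.08  0.01] 20.16
77 [ 532.8 -103.3] [ 532.77 -103.29   76.93] [-0.2 -3.3 -0.2] [-0.59  0.01 -0.04] 20.41
76 [ 532.8 -103.3] [ 532.76 -103.29   75.93] [-0.6 -3.1  0.6] [-0.64  0.    0.08] 20.66
75 [ 532.8 -103.3] [ 532.77 -103.28   74.92] [-1.1 -3.   0.1] [-0.64 -0.08 -0.01] 20.91
74 [ 532.8 -103.3] [ 532.77 -103.29   73.92] [-0.2 -3.6 -0.4] [-0.62  0.02  0.  ] 21.16
73 [ 532.8 -103.3] [ 532.79 -103.29   72.93] [-0.2 -2.7 -0.1] [-0.64 -0.04  0.05] 21.41
72 [ 532.8 -103.3] [ 532.85 -103.31   72.12] [-0.5 -3.1  4. ] [-0.6   0.16  0.02] 21.66
```

```bash
python3 - <<'E'
from feel import *
f0=np.load('f0.npy')
for z in (71.8,71.6,71.4):
    s=step([532.8,-103.3,z],15);d=s['ft_force']-f0;print(z,s['position'].round(2),d.round(1))
    if d[2]>7:break
snap("scene","s3.png");snap("wrist","w3.png")
E
python3 - <<'E'
import cv2,numpy as np
a=cv2.imread('pics/s3.png')[110:240,230:350];b=cv2.imread('pics/w3.png')[150:280,210:350]
cv2.imwrite('pics/c3.png',np.hstack([cv2.resize(x,(390,400),interpolation=cv2.INTER_CUBIC) for x in (a,b)]))
E
```

```text
71.8 [ 532.87 -103.31   72.12] [-2.2 -2.2  7.8]
```

View pics/c3.png

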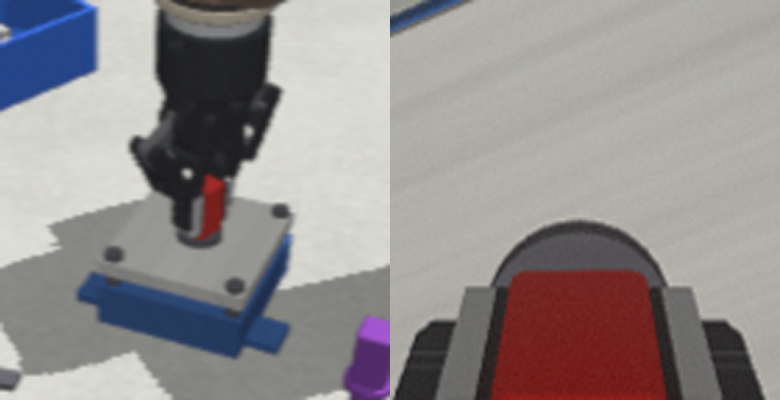

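The collar sits on the plate: vertical force rises and z has stopped at 72.12, exactly the rack-seated height. I'll release, rise straight up and check.

```bash
python3 - <<'E'
from feel import *
gripper_open(); bot.hold(0.2); s=status.sense();print(s['opening'],s['ft_force'],s['position'])
bot.move_l([532.8,-103.3,160],rate=100)
bot.move_l([532.8,-150,220],rate=150)
bot.hold(0.5)
snap("wrist","w4.png");w=eyes.camera_info("wrist")
for l in ("pin_grip","pin_collar"):
    print(l,[(d['point'],d['conf']) for d in nets.landmark_of("wrist",l)])
snap("scene","s4.png");print(status.sense()['time'])
for n,z in (('grip',88),('top',110),('collar',60)):print(n,proj(w,(532.8,-103.3,z)),proj(eyes.camera_info('scene'),(532.8,-103.3,z)))
a=cv2.imread('pics/s4.png')[110:240,230:350];b=cv2.imread('pics/w4.png')[70:230,190:360]
cv2.imwrite('pics/c4.png',np.hstack([cv2.resize(x,(390,400),interpolation=cv2.INTER_CUBIC) for x in (a,b)]))
E
```

```text
85.26547360963332 [-0.27501221  0.18168318  0.89753193] [ 532.81227828 -103.32637696   71.79831889]
pin_grip [([278.4, 138.6], 0.88)]
pin_collar [([280.2, 135.8], 0.93)]
25.225
grip [280.61241194 136.82958492] [292.04240827 176.68020281]
top [280.90035401 139.22086109] [292.52168489 168.88811101]
collar [280.30547206 134.28053736] [291.45319762 186.25960497]
```

View pics/c4.png

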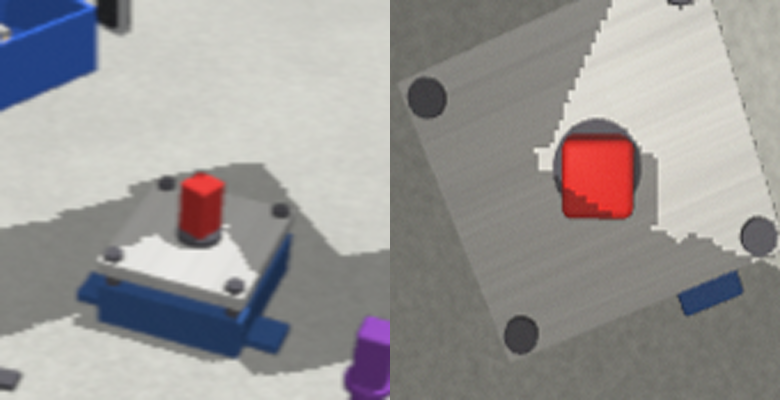

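View pics/s4.png

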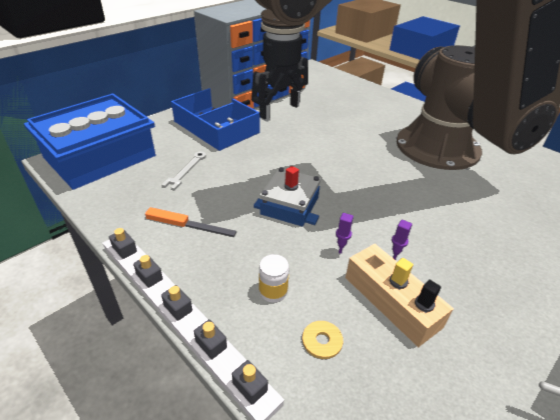

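The pin stands upright with its collar on the plate (scene, column 291, row 178), the other pins are still in the rack and nothing else has shifted.

```bash
python3 -c "
from station import *
order.finish_job();print(status.sense()['time'])"
```

```text
the job is handed in; nothing more can be done
the job is handed in; nothing more can be done
```

The red-handled pin is standing fully home in the bracket stack, released, and I handed the job in at about 25 s of the 51 s allowed. No verdict was reported.

- **What I did:** I took the pin from the rack. I lowered its nose about 5.5 mm off the axis, toward where the wrist picture showed the disc's hole. It dropped in without contact, and I carried it back to the axis, which dragged the disc at about 2.5 N. I then worked the pin down in small steps until the collar seated.
- **Force:** Lateral force stayed at about 4 N, and vertical force peaked at about 8 N at seating, against the 40 N limit. These come from the wrist sensor, read at the end of each step.
- **Seating:** The arm stopped at a height of 72.1 mm, the same as when the collar rested on the rack. After release, the pictures show the pin upright with its collar flat on the plate, and the gripper clear of it. The two straight pins are still in the rack, and nothing else looks moved. I judged all of this by eye.
- **Disagreement:** The wrist camera put the hole about 2 mm off in y from the other two cameras. I used the position the other two agreed on, and the pin went in freely there.

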